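# Fit a microscope lamp, lock it and snap its cover on

### The job

Put the green-topped lamp module fully down into the empty square socket of the lamp housing and swing the red locking lever fully shut over it. Then set the white cover over them and press it down until both blue clips snap over its feet, and keep pressing: finish with the gripper still pushing the cover firmly down on its sprung seal, without letting go. Leave the orange-topped lamp and everything else on the bench where they are.

Things in the scene. Friction and masses are not known exactly. Their poses are not given: they have to be found in the camera images.
- lamp_housing: Lamp housing, fixed on the bench: grey base plate 150 x 112 mm, 10 mm thick, carrying a bare-metal plinth 78 x 62 mm (top 18 mm above the bench), the lever, black guides (to 31 mm above the bench) and blue clips (to 27 mm). Origin at the middle of its underside, bench level; x along its long side towards the lever's post, y along its short side, z up.
- socket (a point): Centre of the mouth of the square socket (35 x 35 mm, 14 mm deep) in the bare-metal plinth, 18 mm above the bench, axes as lamp_housing. It lies 16 mm from the housing's middle towards its -x. When fitting the lamp, grip it along the housing's y: the room there is free to 40 mm either side, while the lever's post stands 46 mm to +x of this point.
- cover_place (a point): Middle of the cover's place, on top of the base plate 10 mm above the bench, axes as the housing's. The cover goes here centrally, long side along x, either way round, over the seated lamp and shut lever. Sloping guides and clips centre it if up to 4 mm off. Its lower edge meets the guides' tops 31 mm above the bench, the clips from 27 mm, the seal at 14 mm, and the base plate stops it at 10 mm. Clearance 1.5 mm.
- lever_hinge (a point): Vertical pivot axis of the lever at the lever's mid thickness, 44 mm above the bench, at housing x = +30 mm, y = 0 from the cover's place. The steel post under it is 18 mm wide; its bolt head ends 47.5 mm above the bench.
- lever_knob (a point): Middle of the upright red knob at the free end of the red locking lever: 10 mm diameter, 16 mm tall (46 to 62 mm above the bench), 45 mm from the pivot. The lever's arm is a flat bar 10 mm wide and 4 mm thick, 42 to 46 mm above the bench, reaching 5 mm beyond the knob.
- lever (a joint): Lever angle, rad: 0 = fully shut at its stop, arm along the housing's -x, 2 mm above a fully seated lamp; 1.25 to 1.6 at the start = open, arm about along the housing's -y. Knob from the pivot in housing axes: (-45 cos a, -45 sin a) mm. It turns stiffly (about 1 N at the knob) and stays where left; push the knob sideways from the open side, round the arc.
- new_lamp_mid (a point): Centre of the new lamp module: upright block 32 x 32 mm, 36 mm tall, dark metal with a GREEN top, standing on the bench, about 90 g. The lowest 4 mm is a 26 mm square foot. This point is 18 mm above its underside; x, y parallel to its sides. Seated, its underside is 4 mm and its top 40 mm above the bench, 22 mm above the plinth: hold it by its top 18 mm. Any of the four ways round.
- cover_rib (a point): Middle of the blue grip rib of the cover. Cover: white open-bottomed box 96 (x) x 80 (y) x 58 mm tall, about 180 g, standing on the bench, with a foot 6 mm wide, 4 mm thick along the bottom of both short ends (108 mm over the feet). The rib on its top is 60 mm long (x), 14 mm wide (y), 22 mm tall. This point is 69 mm above the cover's lower edge, 11 mm below the rib's top.
- clip_near (a joint): Blue spring clip at the housing's -x end, in metres moved outwards: 0 at rest; the cover's foot pushes it out about 3 mm in passing and it springs back to 0 over the foot when the cover has snapped on.
- clip_far (a joint): Same, the blue spring clip at the housing's +x end.
- seal (a joint): Black sprung seal frame under the cover's lower edge, in m pressed down: 0 free, 0.004 fully down (3 N per mm). Pressing takes up to some 12 N as the clips spread, then the force suddenly drops to about 4 N as the feet pass, and at about 0.002 the clips spring in over them; 7 N holds it at 0.003, 10 N or more fully down (a hard stop). Let go, the cover rises to about 0.002 under the clips.
- old_lamp_mid (a point): Centre of the used lamp module: the same block as the new one but with an ORANGE top. To be left alone.
- reagent_mid (a point): Half-way up a small amber bottle, 32 mm diameter, 75 mm tall. To be left alone.
- pump_mid (a point): White pump dispenser bottle, 60 mm diameter, 138 mm tall; point 60 mm above the bench on its axis. To be left alone.
- marker_mid (a point): Middle of a white and yellow marker pen lying on the bench, 130 mm long, 14 mm thick. To be left alone.
- objective_mid (a point): Half-way up a steel microscope objective standing on the bench, 34 mm diameter, 55 mm tall. To be left alone.
- screwdriver_grip (a point): Handle of a screwdriver lying on the bench. To be left alone.
Not all that is in view belongs to the job. Leave any brown or yellow look-alike of the lamp_housing alone.

How it is judged (in metres and radians):
On the way, in this order (a step that is already met when the one before it is completed fails the run):
1. the new lamp is fully down in the socket (horizontal distance between new_lamp_mid and socket below 0.004 m and z of new_lamp_mid in the frame of socket below 0.007 m and angle between new_lamp_mid's own z axis and vertical below 0.08 rad and value of joint lever above 0.5 rad), for 0.2 s.
2. the lever is fully shut over the seated lamp (horizontal distance between new_lamp_mid and socket below 0.004 m and z of new_lamp_mid in the frame of socket below 0.007 m and angle between new_lamp_mid's own z axis and vertical below 0.08 rad and value of joint lever below 0.12 rad), for 0.2 s.
3. the cover is down and both clips have snapped over its feet (all of step 2 and horizontal distance between cover_rib and cover_place below 0.004 m and z of cover_rib in the frame of cover_place below 0.0717 m and angle between cover_rib's own z axis and vertical below 0.06 rad and angle between the x axis of cover_rib and the x axis of cover_place, either way round below 0.08 rad and value of joint each of clip_near, clip_far below 0.0012 m), for 0.2 s.
At the end, for the whole second after the job is handed in: Lamp in socket (4 mm sideways, 3 mm of fully down, upright), lever within 0.12 rad of shut, cover central within 4 mm, level, both clips sprung back (under 1.2 mm) over its feet, seal pressed more than 2.9 mm of 4 (about 7 N), gripper touching the cover with over 2 N (all of step 3 and value of joint seal above 0.0029 m and contact force between the fingers and cover above 2 N); the arm keeps its last pose, push and grip.
It fails at once if a bystander was moved more than 3 cm (distance of any of old_lamp_mid, reagent_mid, pump_mid, marker_mid, objective_mid, screwdriver_grip from where it was at the start of the episode above 0.03 m).
It also fails if it takes over 67 s, if anything falls off the work surface, if the arm or the gripper's body presses on something with over 40 N, if the wrist force passes 120 N, or if a joint passes its speed limit or range.

### The arm

A 6-joint arm with a two-finger parallel gripper is mounted at the origin on the work surface. World frame = base frame: x ahead of the robot, y to its left, z up, the work surface at z = 0. Lengths are in m, angles in degrees, forces in N, time in s.
With the tool pointing down it reaches from about 0.25 to 0.725 m from the base axis. Payload 9.7 kg.
Tool frame: the origin (TCP) lies at the very end of the fingers, on their centre line; the grasp point (between the pads) lies 19 mm behind it; x points along the fingers, y is the direction in which the jaws open and shut, and the axes are right-handed (so a half turn about x gives the same grasp; the last joint's range is limited). The gripper opens to 85 mm and grips with 20 to 120 N. Pads are 22 mm wide; open, the fingers measure 114 mm over their backs; the gripper's body (76 mm by 85 mm) begins 54 mm behind the grasp point. The pads swing forward as they close: fully open they stand 13 mm farther back than shut.
Start: joints at [71.677, 4.979, 10.078, 95.1, 0, 90], TCP at [0.173, 0.522, 0.231] pointing down, gripper open.
Joint ranges: [-179.16, 179.16], [-48.56, 103.87], [-65.8, 70.77], [-126.05, 130.52], [-82.76, 87.17], [-180, 180]. Speed limits (degrees/s): [127.2, 127.2, 147.25, 180, 180, 180].

### API

Orientations are given as [roll, pitch, yaw] about the fixed x, y, z axes, in that order (R = Rz(yaw) Ry(pitch) Rx(roll)).
In Python, from workcell import get_obs, cams, bot gives the robot as it stands.
- The arm moves only by the tool apply_moves, never from a script. Its argument "rows" is a list that holds one entry, the list of rows, each a list of 7 numbers: the shift along the tool's x, y, z in mm, then the turn, a rotation vector about the tool's x, y, z in rad, then the opening, from 0 (shut) to 1 (fully open). A call has 1 to 20 rows; each row is the pose to reach, as a shift and turn from the pose measured when the call began, along the tool's axes at that moment; what a row does not reach only later rows make up. A row lasts 1/10 s, in which the tool goes at most 50 mm and 8.59 degrees, less where a joint would pass 70% of its speed; a pose out of reach is approached as far as the arm can. A call with a gripper value outside its range is refused whole. The fingers move at their own pace and stop on an object; "newtons" is the grip in N (left out, the last holds). Time passes only in rows, so rows that repeat a pose let the fingers close. It gives the time, the measured TCP pose, the force and the opening at its end, in the units of the state.
- get_obs(): the state, without advancing time (a new reading comes with each control period).
- cams.camera(name): name is "scene" or "top" or "wrist"; returns a dict with "pixels" (480x640x3 uint8, red, green, blue), "range_z" (480x640 float32, m along the optical axis (not along the pixel's ray), 0 where there is no reading), "fx", "fy", "cx", "cy" (pixels), "eye" and "attitude" of the camera in the world. Camera axes: x right, y up, looking along -z (the intrinsics and any distortion apply to the point x, -y, -z); pixel columns grow to the right and rows downward; lengths in m; the calibration is good to about 2 mm. A picture is of the moment at which its call begins.
- bot.job_done(): hands the job in, once; it reports no verdict.
Trained networks look in a picture, given as the dict that the camera call returned (one of the last four; its "shot" number tells which), for a name from the list of things; names that differ only in an ending like _2 or _b are one class to them, and where a whole thing is asked for, a point or a joint stands for the part that bears it (a point fixed in the world has none). Each returns a list of dicts, best first, with "confidence" (0 to 1); they miss things now and then, are a little off and sometimes report something else, mostly with a low value. They report only what shows in the picture. A call takes as long as a camera call. They do not tell look-alikes from the thing itself.
- cams.find_in(label, picture): "at" ([x, y, z] in m, in world coordinates, good to about 4 mm: the middle of the surface that is visible of it).
The state is a dict: "time": time; "q": joint angles; "qd": joint speeds; "joint_efforts": joint torques, N m; "ee_pos": TCP position; "tcp_rot": TCP orientation; "wrist_force": force on the tool from outside, world axes, zero at the start; "torque": the same for the moment, N m; "opening": finger opening in m.
Only numpy, scipy, OpenCV 4.12 (cv2) and the standard library are available. Lean on these libraries where they do the work, as an engineer would, in place of code of your own. Each camera call takes 0.05 s, during which the arm holds its last target.

## Working session

There is one attempt and no reset: what is moved stays moved. The work goes in short steps, Python scripts to look and compute and a tool call to move; the robot and the scene stay as the last step left them, time stands still between calls to the robot, and variables do not carry over. Pictures are saved under pics/ and viewed, and the job is handed in when it is done.

Besides the shell and the picture viewer there is one more tool, called after "Call:" by a JSON object that holds its "method" and its "body". apply_moves: Moves the arm, as the interface text tells. Its arguments: {"type":"object","properties":{"rows":{"type":"array"},"newtons":{"type":"number"}},"required":["rows"]}

```bash
mkdir -p pics; ls
python3 - <<'E'
from workcell import get_obs,cams,bot
import cv2,numpy as np,pickle
o=get_obs();print(o)
for n in ["scene","top"]:
    p=cams.camera(n);cv2.imwrite(f"pics/{n}0.png",p["pixels"][:,:,::-1]);pickle.dump(p,open(f"{n}0.pkl","wb"))
    print(n,{k:(v if not hasattr(v,'shape') or v.size<20 else v.shape) for k,v in p.items()})
    for l in ["lamp_housing","new_lamp_mid","old_lamp_mid","cover_rib","lever_knob","lever_hinge","reagent_mid","pump_mid","marker_mid","objective_mid","screwdriver_grip"]:
        print(l,[(np.round(d["at"],3).tolist(),round(d["confidence"],2)) for d in cams.find_in(l,p)][:3])
E
```

```text
pics
{'time': 0.0, 'q': array([7.16745968e+01, 5.01007377e+00, 1.00336016e+01, 9.50995469e+01,
       7.84448520e-06, 9.00006515e+01]), 'qd': array([-0.05956783,  0.05945509,  0.10184921,  0.02404428,  0.07731821,
       -0.00816476]), 'joint_efforts': array([ 5.79599655e-04, -5.20388496e+01,  4.64799964e+01,  1.64557330e-02,
       -3.24959183e-05,  1.12498401e-05]), 'ee_pos': array([0.17285319, 0.52188359, 0.23058528]), 'tcp_rot': array([ -90.00526091,   89.92398095, -108.33131563]), 'wrist_force': array([0.43865577, 1.00350525, 1.07636261]), 'torque': array([0.03101018, 0.04278168, 0.02697647]), 'opening': 0.08540547541787132}
scene {'pixels': (480, 640, 3), 'range_z': (480, 640), 'fx': 506.3623288570341, 'fy': 506.3623288570341, 'cx': 309.62783515652205, 'cy': 240.29935357624433, 'eye': array([ 1.22797449, -0.01417121,  0.88681035]), 'attitude': array([40.27379755,  0.12689006, 83.82920551]), 'shot': 1}
lamp_housing [([0.374, 0.199, 0.014], 0.98), ([0.548, -0.021, 0.011], 0.67), ([0.352, -0.175, 0.017], 0.63)]
new_lamp_mid []
old_lamp_mid []
cover_rib [([0.54, -0.328, 0.056], 0.7
[... 851 characters left out ...]
5], 0.86), ([0.528, -0.017, 0.016], 0.66), ([0.329, -0.174, 0.012], 0.61)]
new_lamp_mid [([0.57, 0.242, 0.036], 0.5)]
old_lamp_mid [([0.499, 0.264, 0.037], 0.55)]
cover_rib [([0.505, -0.326, 0.06], 0.82)]
lever_knob [([0.337, -0.173, 0.046], 0.58)]
lever_hinge [([0.324, -0.17, 0.011], 0.92), ([0.36, 0.198, 0.01], 0.6), ([0.526, -0.017, 0.01], 0.56)]
reagent_mid [([0.736, 0.15, 0.052], 0.72)]
pump_mid [([0.679, -0.331, 0.076], 0.62), ([0.525, -0.018, 0.008], 0.43)]
marker_mid [([0.705, -0.185, 0.01], 0.67), ([0.524, -0.014, 0.016], 0.35), ([0.523, -0.02, 0.009], 0.25)]
objective_mid [([0.359, 0.412, 0.05], 0.52)]
screwdriver_grip [([0.501, 0.422, 0.026], 0.85), ([0.705, -0.186, 0.014], 0.33)]
```

View pics/scene0.png

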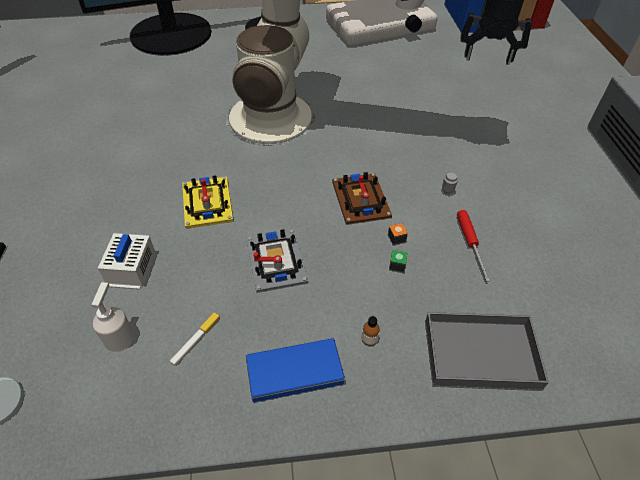

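View pics/top0.png

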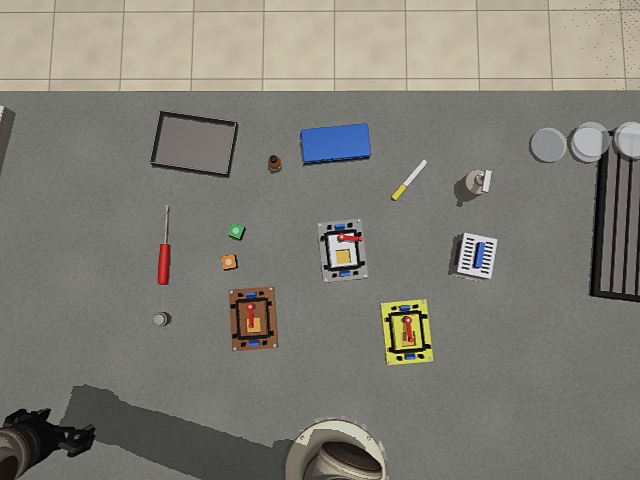

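```bash
cat > h.py <<'E'
import numpy as np,cv2,pickle
from scipy.spatial.transform import Rotation as R
def pts(p):
    z=p["range_z"];v,u=np.mgrid[0:480,0:640]
    c=np.stack([(u-p["cx"])/p["fx"]*z,-(v-p["cy"])/p["fy"]*z,-z],-1)
    w=c@R.from_euler("xyz",p["attitude"],degrees=True).as_matrix().T+p["eye"]
    w[z==0]=np.nan
    return w
def hsv(p): return cv2.cvtColor(p["pixels"],cv2.COLOR_RGB2HSV)
E
python3 - <<'E'
from h import *
for n in ["scene","top"]:
    p=pickle.load(open(n+"0.pkl","rb"));w=pts(p);H=hsv(p)
    b=(w[...,0]>.25)&(w[...,0]<.8)&(abs(w[...,1])<.5)&(abs(w[...,2])<.03)
    A=np.c_[w[b][:,:2],np.ones(b.sum())];
    import numpy as np
    k=np.linalg.lstsq(A,w[b][:,2],rcond=None)[0];print(n,"bench",np.median(w[b][:,2]),k)
    for nm,m in dict(green=(H[...,0]>45)&(H[...,0]<85)&(H[...,1]>120),orange=(H[...,0]>5)&(H[...,0]<18)&(H[...,1]>180)&(H[...,2]>180)).items():
        m=m&(w[...,2]>.02)&(w[...,2]<.06)&(w[...,0]<.8)&(w[...,0]>.3)
        print(nm,m.sum(),np.argwhere(m).mean(0),np.nanmedian(w[m],0),(np.nanmin(w[m],0)+np.nanmax(w[m],0))/2)
    for nm,(u0,u1,v0,v1) in dict(scene=dict(blue=(110,135,230,265)),top=dict(blue=(470,490,238,272)))[n].items():
        s=np.s_[v0:v1,u0:u1]; m=(H[s][...,0]>100)&(H[s][...,0]<125)&(H[s][...,1]>150)
        print("rib",m.sum(),np.nanmedian(w[s][m],0))
    m=(H[...,0]<6)&(H[...,1]>150)&(w[...,2]>.03)&(w[...,2]<.08)&(w[...,0]>.42)&(w[...,0]<.7)&(abs(w[...,1])<.1)
    print("red",m.sum(),np.nanmedian(w[m],0))
E
```

```text
scene bench -0.0008572596155146939 [0.00127246 0.00294034 0.00040584]
green 146 [252.15753425 405.62328767] [0.5768963  0.24659763 0.03508361] [0.45975793 0.41065393 0.03765448]
orange 101 [229.7029703 397.9009901] [0.50251773 0.26142567 0.0346837 ] [0.50032557 0.26222264 0.03482988]
rib 267 [ 0.52078885 -0.33191439  0.07651941]
red 122 [ 0.5594891  -0.04083449  0.04560598]
top bench 0.0008607274774241613 [-0.00158184  0.00040613  0.00305579]
green 120 [230.9        235.78333333] [0.5704132  0.24282061 0.03609493] [0.57310975 0.24401051 0.03495047]
orange 99 [271.65656566 252.64646465] [0.49310937 0.25618679 0.03683223] [0.41886109 0.04802224 0.03925585]
rib 194 [ 0.51266656 -0.33348074  0.07895473]
red 102 [ 0.55509512 -0.03346864  0.04668742]
```

Run:
```python
from h import *
from workcell import cams
a=pickle.load(open("scene0.pkl","rb"))["pixels"];b=pickle.load(open("top0.pkl","rb"))["pixels"]
f=lambda i,x,y,w,h:cv2.resize(i[y:y+h,x:x+w,::-1],(400,300),interpolation=cv2.INTER_CUBIC)
cv2.imwrite("pics/crops.png",np.vstack([np.hstack([f(a,240,225,80,60),f(a,370,215,60,45)]),np.hstack([f(b,303,220,80,60),f(b,210,220,60,45)])]))
p=cams.camera("wrist");pickle.dump(p,open("w0.pkl","wb"))
cv2.imwrite("pics/w0.png",p["pixels"][:,:,::-1]);print(p["eye"],p["attitude"],p["fx"])
```

```text
[0.09388703 0.54752184 0.37365821] [-1.86063638e+01 -3.93003775e-02  7.17243524e+01] 344.1441922472133
```

View pics/crops.png

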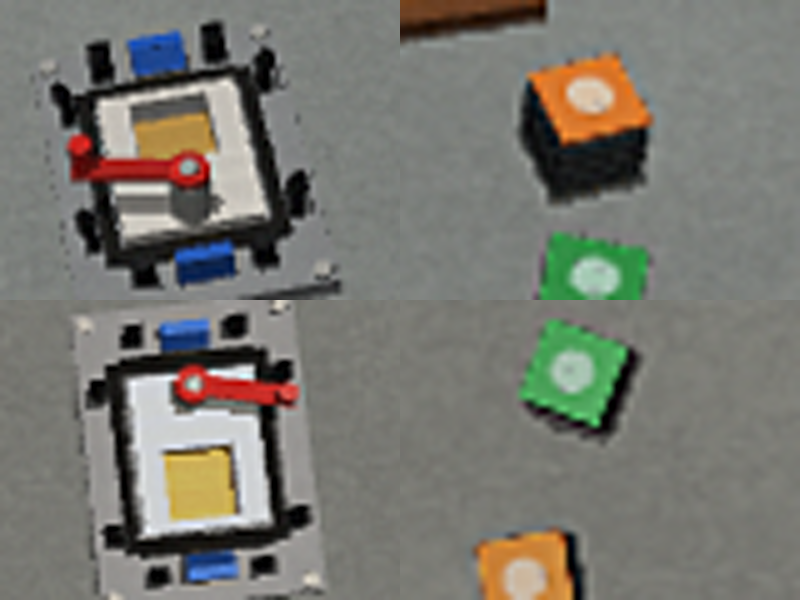

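View pics/w0.png

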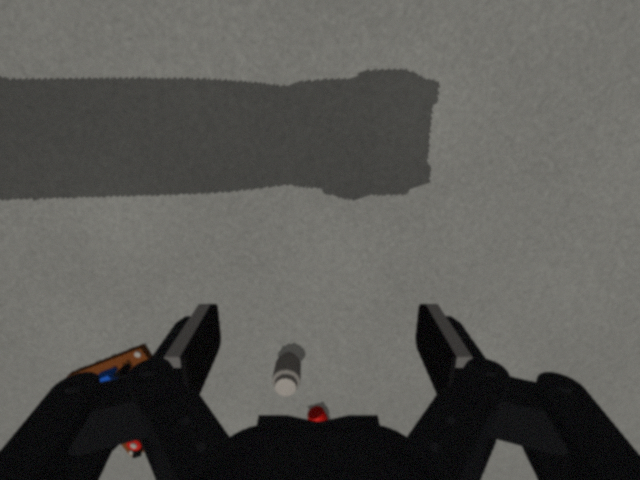

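```bash
cat >> h.py <<'E'
def rect(P):
    (c,s,a)=cv2.minAreaRect((np.asarray(P)[:,:2]*1000).astype(np.float32)); return np.round(c,1),np.round(s,1),round(a,1)
def goal(o,xyz,yaw):
    """tool down (x=-Z), tool y at world angle yaw deg (nearest half turn); returns shift mm, rotvec"""
    Rc=R.from_euler("xyz",o["tcp_rot"],degrees=True)
    best=None
    for k in range(-2,3):
        a=np.radians(yaw+180*k);y=np.array([np.cos(a),np.sin(a),0]);x=np.array([0,0,-1.]);
        Rg=R.from_matrix(np.c_[x,y,np.cross(x,y)]);rv=(Rc.inv()*Rg).as_rotvec()
        if best is None or np.linalg.norm(rv)<np.linalg.norm(best)-1e-6: best=rv
    sh=Rc.inv().apply(np.asarray(xyz)-o["ee_pos"])*1000
    return np.round(sh,1),np.round(best,4)
def show(o):
    Rc=R.from_euler("xyz",o["tcp_rot"],degrees=True).as_matrix()
    print("t",round(o["time"],2),"tcp",np.round(o["ee_pos"],4),"tooly yaw",round(np.degrees(np.arctan2(Rc[1,1],Rc[0,1])),2),"tilt",np.round(Rc[:,0],3),"F",np.round(o["wrist_force"],1),"open",round(o["opening"]*1000,1),"q",np.round(o["q"],1))
E
python3 - <<'E'
from h import *
from workcell import get_obs
o=get_obs();show(o)
for n in ["scene","top"]:
    p=pickle.load(open(n+"0.pkl","rb"));w=pts(p);H=hsv(p)
    roi=(w[...,0]>.5)&(w[...,0]<.63)&(w[...,1]>.19)&(w[...,1]<.3)
    m=(H[...,0]>45)&(H[...,0]<85)&(H[...,1]>100)&(w[...,2]>.03)&roi
    print(n,"green",rect(w[m]))
    roi=(w[...,0]>.42)&(w[...,0]<.65)&(w[...,1]>-.12)&(w[...,1]<.08)
    m=roi&(w[...,2]>.006)&(w[...,2]<.013);print("plate",rect(w[m]))
    roi=(w[...,0]>.42)&(w[...,0]<.6)&(w[...,1]>-.43)&(w[...,1]<-.25)
    m=roi&(w[...,2]>.05)&(w[...,2]<.066);print("cover top",rect(w[m]),np.median(w[m][:,2]))
    m=roi&(w[...,2]>.073);print("rib top",m.sum(),rect(w[m]),np.median(w[m][:,2]))
print(goal(o,[.573,.244,.16],100))
E
```

```text
t 1.25 tcp [0.1729 0.5221 0.2313] tooly yaw 71.68 tilt [ 0. -0. -1.] F [ 0.4  0.4 -0.4] open 85.4 q [71.7  5.  10.1 95.1 -0.  90. ]
scene green (array([576. , 246.4]), array([31.5, 36.2]), 69.5)
plate (array([531.4, -16.1]), array([153.1, 112.2]), 6.3)
cover top (array([ 515.2, -333.8]), array([ 83. , 100.7]), 78.8) 0.056440931870392785
rib top 182 (array([ 516.5, -333.6]), array([15.9, 62.3]), 79.4) 0.07806071591722163
top green (array([573.3, 244. ]), array([32.6, 32. ]), 71.2)
plate (array([534.2, -17.6]), array([196.3, 225.5]), 87.9)
cover top (array([ 514. , -336.7]), array([82.5, 97.1]), 78.4) 0.0585988343652275
rib top 178 (array([ 513.8, -336.1]), array([15.5, 60.1]), 76.9) 0.07989120553465545
(array([  71.3, -138.2,  467.2]), array([-0.4943,  0.    ,  0.    ]))
```

Run:
```python
from h import *
from workcell import get_obs
print(goal(get_obs(),[.574,.245,.13],71))
```

```text
(array([ 101.3, -137. ,  467.9]), array([0.0118, 0.    , 0.    ]))
```

Call:
{"method": "apply_moves", "body": {"rows": [[[100,-137,468,0.012,0,0,0.65],[100,-137,468,0.012,0,0,0.65],[100,-137,468,0.012,0,0,0.65],[100,-137,468,0.012,0,0,0.65],[100,-137,468,0.012,0,0,0.65],[100,-137,468,0.012,0,0,0.65],[100,-137,468,0.012,0,0,0.65],[100,-137,468,0.012,0,0,0.65],[100,-137,468,0.012,0,0,0.65],[100,-137,468,0.012,0,0,0.65],[100,-137,468,0.012,0,0,0.65],[100,-137,468,0.012,0,0,0.65],[100,-137,468,0.012,0,0,0.65],[100,-137,468,0.012,0,0,0.65]]]}}

```text
time: 2.65
ee_pos: [0.5734, 0.246, 0.132]
tcp_rot: [50.5, 90.0, 31.6]
wrist_force: [-0.3, -0.4, 0.4]
opening: 0.0559
```

Run:
```python
from h import *
from workcell import get_obs,cams
p=cams.camera("wrist");pickle.dump(p,open("w1.pkl","wb"));o=get_obs();show(o)
cv2.imwrite("pics/w1.png",p["pixels"][:,:,::-1])
w=pts(p);H=hsv(p)
m=(H[...,0]>45)&(H[...,0]<85)&(H[...,1]>100)&(w[...,2]>.025)&(w[...,2]<.05)
print(m.sum(),rect(w[m]),np.median(w[m],0),np.argwhere(m).mean(0))
b=abs(w[...,2])<.015;print("bench",np.median(w[b][:,2]))
```

```text
t 2.7 tcp [0.5734 0.246  0.132 ] tooly yaw 71.08 tilt [ 0.001  0.    -1.   ] F [-0.  -0.9 -0.1] open 55.8 q [23.2 14.3  9.6 85.3  0.  42.1]
1382 (array([492.7, 117. ]), array([296.8, 198.5]), 89.7) [0.57007092 0.24578522 0.03568872] [235.57308249 314.8024602 ]
bench -7.181170831765948e-05
```

View pics/w1.png

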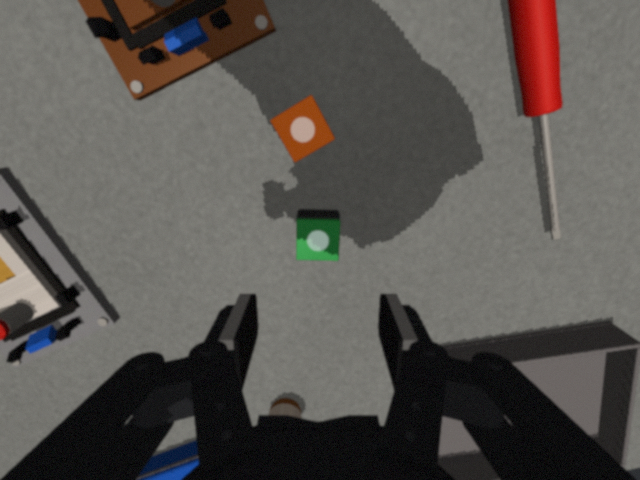

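Run:
```python
from h import *
from workcell import get_obs
p=pickle.load(open("w1.pkl","rb"));w=pts(p);H=hsv(p)
roi=(w[...,0]>.5)&(w[...,0]<.63)&(w[...,1]>.19)&(w[...,1]<.3)&(w[...,2]>.03)
m=(H[...,0]>45)&(H[...,0]<85)&(H[...,1]>100)&roi
print(rect(w[m]),w[m].min(0),w[m].max(0), np.median(w[m],0))
c=rect(w[m]);print(goal(get_obs(),[c[0][0]/1000,c[0][1]/1000,.016],c[2] if c[2]>45 else c[2]+90))
```

```text
(array([569.9, 244.8]), array([122.7,  36.7]), 69.7) [0.54011976 0.19010958 0.03013999] [0.59967447 0.2999995  0.22862382] [0.56419978 0.24525002 0.1586326 ]
(array([116. ,  -2.3,  -3. ]), array([ 0.0242,  0.0006, -0.0007]))
```

Run:
```python
from h import *
from workcell import get_obs
p=pickle.load(open("w1.pkl","rb"));w=pts(p);H=hsv(p)
m=(H[...,0]>45)&(H[...,0]<85)&(H[...,1]>80); m[:,:280]=0;m[:,360:]=0;m[:200]=0;m[280:]=0
m&=(w[...,2]>.03)&(w[...,2]<.045)
print(rect(w[m]),np.median(w[m],0))
c=rect(w[m]);print(goal(get_obs(),[c[0][0]/1000,c[0][1]/1000,.016],c[2] if c[2]>45 else c[2]+90))
```

```text
(array([572.9, 245.4]), array([31.5, 32.2]), 70.0) [0.57087023 0.24595146 0.03569214]
(array([116. ,  -0.8,  -0.4]), array([ 0.0189,  0.0006, -0.0007]))
```

Call:
{"method": "apply_moves", "body": {"rows": [[[40,-1,-0.4,0.019,0,0,0.65],[80,-1,-0.4,0.019,0,0,0.65],[105,-1,-0.4,0.019,0,0,0.65],[116,-1,-0.4,0.019,0,0,0.65],[116,-1,-0.4,0.019,0,0,0.65],[116,-1,-0.4,0.019,0,0,0.2],[116,-1,-0.4,0.019,0,0,0.2],[116,-1,-0.4,0.019,0,0,0.2],[116,-1,-0.4,0.019,0,0,0.2],[116,-1,-0.4,0.019,0,0,0.2],[116,-1,-0.4,0.019,0,0,0.2],[116,-1,-0.4,0.019,0,0,0.2]]], "newtons": 40}}

```text
time: 3.9
ee_pos: [0.574, 0.2458, 0.0184]
tcp_rot: [47.7, 89.7, 27.7]
wrist_force: [-0.2, -0.3, 6.7]
opening: 0.0312
```

Run:
```python
from h import *
from workcell import get_obs
o=get_obs();show(o)
```

```text
t 3.9 tcp [0.574  0.2458 0.0184] tooly yaw 70.0 tilt [ 0.004  0.002 -1.   ] F [-0.2 -0.3  6.7] open 31.2 q [23.2 16.  -0.9 72.8  0.  43.2]
```

Call:
{"method": "apply_moves", "body": {"rows": [[[-20,0,0,0,0,0,0.2],[-60,0,0,0,0,0,0.2],[-110,0,0,0,0,0,0.2],[-130,0,0,0,0,0,0.2],[-130,0,0,0,0,0,0.2]]]}}

```text
time: 4.4
ee_pos: [0.5752, 0.2463, 0.1537]
tcp_rot: [44.8, 89.3, 24.8]
wrist_force: [0.2, -0.6, 0.4]
opening: 0.031
```

Run:
```python
from h import *
from workcell import get_obs
o=get_obs();show(o);print(goal(o,[.516,-.018,.15],96.5))
```

```text
t 4.4 tcp [0.5752 0.2463 0.1537] tooly yaw 70.0 tilt [ 0.011  0.005 -1.   ] F [ 0.2 -0.6  0.4] open 31.0 q [23.2 13.9 11.5 87.   0.  43.2]
(array([   1.6, -268.6,   34.7]), array([-0.4625,  0.0106, -0.0065]))
```

Call:
{"method": "apply_moves", "body": {"rows": [[[1.6,-268.6,34.7,-0.4625,0.0106,-0.0065,0.2],[1.6,-268.6,34.7,-0.4625,0.0106,-0.0065,0.2],[1.6,-268.6,34.7,-0.4625,0.0106,-0.0065,0.2],[1.6,-268.6,34.7,-0.4625,0.0106,-0.0065,0.2],[1.6,-268.6,34.7,-0.4625,0.0106,-0.0065,0.2],[1.6,-268.6,34.7,-0.4625,0.0106,-0.0065,0.2],[1.6,-268.6,34.7,-0.4625,0.0106,-0.0065,0.2],[1.6,-268.6,34.7,-0.4625,0.0106,-0.0065,0.2],[1.6,-268.6,34.7,-0.4625,0.0106,-0.0065,0.2],[1.6,-268.6,34.7,-0.4625,0.0106,-0.0065,0.2]]]}}

```text
time: 5.4
ee_pos: [0.5161, -0.017, 0.1497]
tcp_rot: [170.3, 90.0, 176.9]
wrist_force: [-0.5, -0.5, -1.0]
opening: 0.0311
```

Run:
```python
from h import *
from workcell import get_obs,cams
p=cams.camera("wrist");pickle.dump(p,open("w2.pkl","wb"));o=get_obs();show(o)
cv2.imwrite("pics/w2.png",p["pixels"][:,:,::-1])
```

```text
t 5.45 tcp [ 0.5161 -0.017   0.1497] tooly yaw 96.59 tilt [-0.001  0.    -1.   ] F [ 0.7  0.2 -0.9] open 30.9 q [-1.9 -0.5 -4.6 85.9 -0.  -8.5]
```

View pics/w2.png

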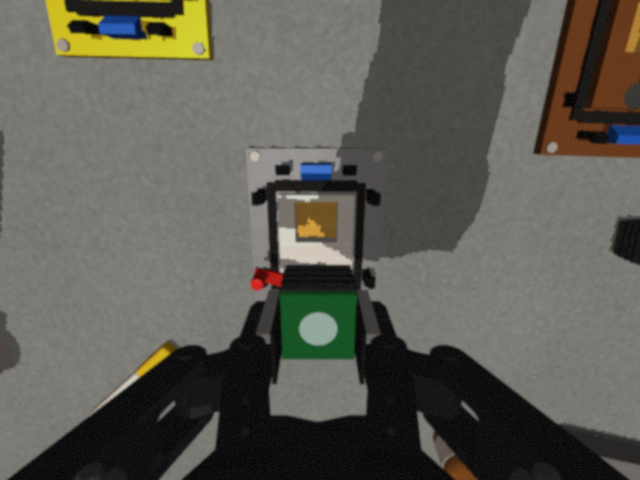

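Run:
```python
from h import *
p=pickle.load(open("w2.pkl","rb"))
c=p["pixels"][140:300,235:395,::-1]
cv2.imwrite("pics/w2c.png",cv2.resize(c,(640,640))[:600])
```

```text
(no output)
```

View pics/w2c.png

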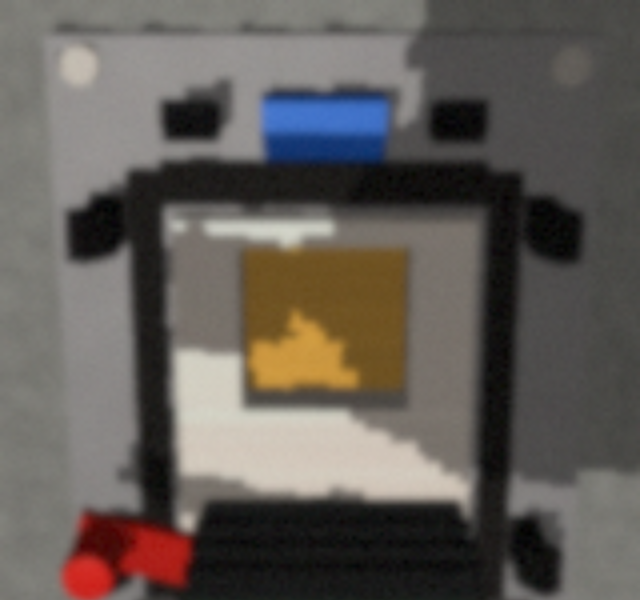

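```bash
cat >> h.py <<'E'
def ray(p,u,v,z):
    d=R.from_euler("xyz",p["attitude"],degrees=True).apply([(u-p["cx"])/p["fx"],-(v-p["cy"])/p["fy"],-1])
    return p["eye"]+d*(z-p["eye"][2])/d[2]
E
python3 - <<'E'
from h import *
p=pickle.load(open("w2.pkl","rb"))
C=[ray(p,u,v,.018) for u,v in [(295.4,201.4),(336.6,201.4),(336.6,241.6),(295.4,241.6)]]
for c in C: print(np.round(c*1000,1))
print("mid",np.mean(C,0)*1000, [round(np.linalg.norm(C[i]-C[i-1])*1000,1) for i in range(4)])
e=C[2]-C[1];f=C[3]-C[0];print(np.degrees(np.arctan2(e[1],e[0])),np.degrees(np.arctan2(f[1],f[0])))
# clip near centre, plate corners
A=ray(p,235+48/4-.4,140+33/4-.4,.010);B=ray(p,235+600/4-.4,140+33/4-.4,.010);print("plate -x corners",A*1000,B*1000,np.linalg.norm(A-B)*1000, np.degrees(np.arctan2(*(A-B)[1::-1])))
w=pts(p);m=(w[...,2]>.0165)&(w[...,2]<.0195);m[:180]=0;m[275:]=0;m[:,:270]=0;m[:,365:]=0
print("plinth",rect(w[m]))
H=hsv(p);m=(H[...,0]<6)&(H[...,1]>150)&(w[...,2]>.055);m[:,:240]=0;m[:,300:]=0;m[:260]=0;m[300:]=0
print("knob",m.sum(),np.median(w[m],0),w[m].max(0),w[m].min(0))
E
```

```text
[496.7 -37.5  18. ]
[492.9  -4.3  18. ]
[5.272e+02 3.000e-01 1.800e+01]
[531.2 -34.3  18. ]
mid [511.9981148  -18.96162999  18.        ] [np.float64(34.6), np.float64(33.5), np.float64(34.6), np.float64(34.8)]
7.627402212108844 5.440513123737253
plate -x corners [459.82630434 -80.52178701  10.        ] [447.16705571  28.51859292  10.        ] 109.77276998879866 -83.37778466791602
plinth (array([517.9, -13.2]), array([82.4, 73.3]), 6.4)
knob 167 [ 0.55061095 -0.05758193  0.06158318] [ 0.55683423 -0.03444286  0.15951831] [ 0.50110019 -0.06263618  0.05510465]
```

Run:
```python
from h import *
from workcell import get_obs
p=pickle.load(open("w2.pkl","rb"));w=pts(p);H=hsv(p)
m=(H[...,0]>45)&(H[...,0]<85)&(H[...,1]>60);m[:285]=0;m[370:]=0;m[:,:270]=0;m[:,370:]=0
ys,xs=np.nonzero(m);print(xs.min(),xs.max(),ys.min(),ys.max(),np.nanmedian(w[m],0))
P=np.array([ray(p,x,y,.1673) for x,y in zip(xs,ys)]);print(rect(P))
o=get_obs()
print(goal(o,[.5125,-.019,.05],96.6))
```

```text
273 369 288 368 [ 0.51120213 -0.01772273  0.16707539]
(array([515.4, -15.1]), array([38. , 41.8]), 3.7)
(array([99.7, -1.5, -3.7]), array([-0.0003, -0.0005, -0.0001]))
```

Run:
```python
from h import *
p=pickle.load(open("w2.pkl","rb"));w=pts(p);H=hsv(p)
m=((H[...,0]>45)&(H[...,0]<85)&(H[...,1]>120)).astype(np.uint8)
n,l,s,c=cv2.connectedComponentsWithStats(m);k=1+np.argmax(s[1:,4]);print(s[k],c[k])
ys,xs=np.nonzero(l==k);P=np.array([ray(p,x,y,.1673) for x,y in zip(xs,ys)]);print(rect(P),np.nanmedian(w[l==k][:,2]))
```

```text
[ 277  291   81   67 3970] [317.52594458 322.79546599]
(array([513.9, -17.7]), array([31.9, 33.4]), 6.6) 0.16707641484198024
```

Run:
```python
from h import *
from workcell import get_obs
print(goal(get_obs(),[.5143,-.0185,.05],96.6))
```

```text
(array([99.7, -1.3, -1.9]), array([-0.0003, -0.0005, -0.0001]))
```

Call:
{"method": "apply_moves", "body": {"rows": [[[40,-1.3,-1.9,0,0,0,0.2],[75,-1.3,-1.9,0,0,0,0.2],[95,-1.3,-1.9,0,0,0,0.2],[100,-1.3,-1.9,0,0,0,0.2],[100,-1.3,-1.9,0,0,0,0.2],[100,-1.3,-1.9,0,0,0,0.2]]]}}

```text
time: 6.05
ee_pos: [0.5151, -0.0183, 0.0511]
tcp_rot: [-9.5, 89.9, -2.9]
wrist_force: [0.3, 0.0, -0.5]
opening: 0.0309
```

Run:
```python
from h import *
from workcell import get_obs,cams
p=cams.camera("wrist");pickle.dump(p,open("w3.pkl","wb"));o=get_obs();show(o)
cv2.imwrite("pics/w3.png",cv2.resize(p["pixels"][160:400,160:480,::-1],(800,600)))
H=hsv(p)
m=((H[...,0]>45)&(H[...,0]<85)&(H[...,1]>120)).astype(np.uint8)
n,l,s,c=cv2.connectedComponentsWithStats(m);k=1+np.argmax(s[1:,4]);print(s[k],c[k])
ys,xs=np.nonzero(l==k);P=np.array([ray(p,x,y,o["ee_pos"][2]+.0176) for x,y in zip(xs,ys)]);print(rect(P))
```

```text
t 6.1 tcp [ 0.5152 -0.0184  0.0513] tooly yaw 96.6 tilt [ 0.002 -0.    -1.   ] F [-0.1  0.5 -1.2] open 31.4 q [ -2.    0.6 -14.4  74.9   0.   -8.6]
[ 278  291   80   69 4028] [317.79890765 323.67055611]
(array([513.1, -18.7]), array([32.9, 33.2]), 6.2)
```

View pics/w3.png

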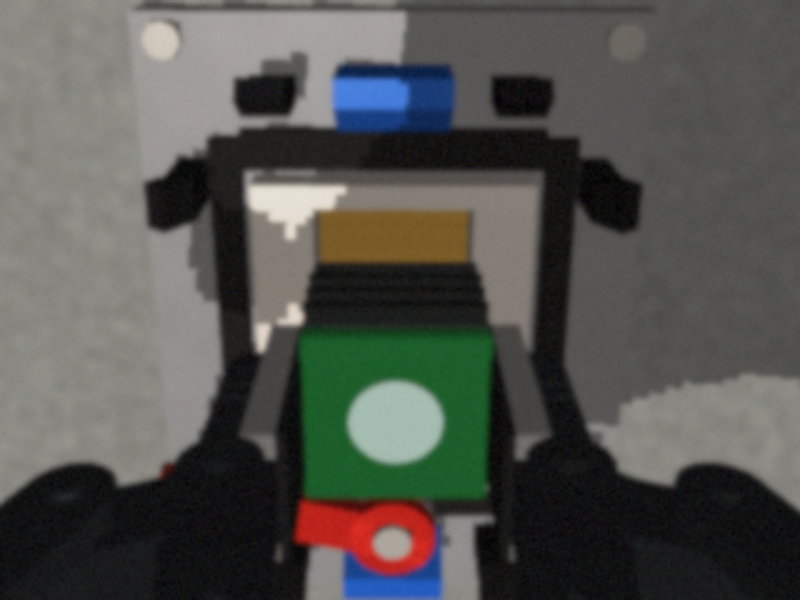

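Run:
```python
from h import *
from workcell import get_obs
p=pickle.load(open("w3.pkl","rb"))
q=lambda x,y,z:ray(p,160+(x+.5)/2.5-.5,160+(y+.5)/2.5-.5,z)*1000
A=q(317,211,18);
A=q(317,211,.018);B=q(470,211,.018);print(A,B,np.linalg.norm(A-B));M=(A+B)/2;d=np.array([np.cos(np.radians(6.6)),np.sin(np.radians(6.6)),0])
print("socket",M+17.5*d)
zt=.0513+.0176
C=[q(299,329,zt),q(492,329,zt),q(488,499,zt),q(303,499,zt)];print("lamp top mid",np.mean(C,0),[np.linalg.norm(C[i]-C[i-1]).round(1) for i in range(4)])
```

```text
[497.12177116 -37.57379387  18.        ] [493.28748874  -4.64150005  18.        ] 33.154753781313254
socket [512.58865335 -19.09624682  18.        ]
lamp top mid [513.35409625 -18.61226273  68.9       ] [np.float64(32.9), np.float64(31.1), np.float64(32.9), np.float64(32.1)]
```

Call:
{"method": "apply_moves", "body": {"rows": [[[5,-0.4,-1,0,0,0,0.2],[10,-0.4,-1,0,0,0,0.2],[13,-0.4,-1,0,0,0,0.2],[16,-0.4,-1,0,0,0,0.2],[19,-0.4,-1,0,0,0,0.2],[22,-0.4,-1,0,0,0,0.2],[22,-0.4,-1,0,0,0,0.2]]]}}

```text
time: 6.8
ee_pos: [0.5141, -0.0189, 0.0288]
tcp_rot: [-7.4, 89.9, -0.8]
wrist_force: [-0.6, -0.6, -0.6]
opening: 0.0308
```

Run:
```python
from h import *
from workcell import get_obs
o=get_obs();show(o)
```

```text
t 6.8 tcp [ 0.5141 -0.0189  0.0288] tooly yaw 96.6 tilt [ 0.001 -0.    -1.   ] F [-0.6 -0.6 -0.6] open 30.8 q [ -2.1   1.1 -16.4  72.4   0.   -8.7]
```

Call:
{"method": "apply_moves", "body": {"rows": [[[2,0,0,0,0,0,0.2],[4,0,0,0,0,0,0.2],[6,0,0,0,0,0,0.2],[7,0,0,0,0,0,0.2],[7,0,0,0,0,0,0.2]]]}}

```text
time: 7.3
ee_pos: [0.5141, -0.0189, 0.0224]
tcp_rot: [-6.8, 89.9, -0.2]
wrist_force: [-1.1, 0.9, 5.5]
opening: 0.0314
```

Run:
```python
from h import *
from workcell import get_obs
o=get_obs();show(o)
```

```text
t 7.3 tcp [ 0.5141 -0.0189  0.0224] tooly yaw 96.6 tilt [ 0.001 -0.    -1.   ] F [-1.1  0.9  5.5] open 31.4 q [ -2.1   1.4 -16.9  71.7   0.   -8.7]
```

Call:
{"method": "apply_moves", "body": {"rows": [[[0,0,0,0,0,0,0.5],[0,0,0,0,0,0,0.5],[0,0,0,0,0,0,0.5],[-10,0,0,0,0,0,0.5],[-50,0,0,0,0,0,0.5],[-80,0,0,0,0,0,0.5],[-110,0,0,0,0,0,0.5],[-110,0,0,0,0,0,0.5],[-110,0,0,0,0,0,0.5]]]}}

```text
time: 8.2
ee_pos: [0.5144, -0.0189, 0.1334]
tcp_rot: [-8.3, 89.8, -1.7]
wrist_force: [0.2, 0.9, -0.4]
opening: 0.043
```

Run:
```python
from h import *
from workcell import get_obs,cams
p=cams.camera("wrist");pickle.dump(p,open("w4.pkl","wb"));o=get_obs();show(o)
cv2.imwrite("pics/w4.png",cv2.resize(p["pixels"][120:360,160:480,::-1],(800,600)))
w=pts(p);H=hsv(p)
m=((H[...,0]>45)&(H[...,0]<85)&(H[...,1]>120)).astype(np.uint8)
n,l,s,c=cv2.connectedComponentsWithStats(m);k=1+np.argmax(s[1:,4]);print(s[k],c[k],np.median(w[l==k][:,2]))
ys,xs=np.nonzero(l==k);P=np.array([ray(p,x,y,.04) for x,y in zip(xs,ys)]);print(rect(P))
```

```text
t 8.25 tcp [ 0.5139 -0.0189  0.1323] tooly yaw 96.6 tilt [ 0.001 -0.    -1.   ] F [ 0.1 -0.2 -1. ] open 42.8 q [-2.1 -0.8 -6.8 83.9  0.  -8.7]
[ 297  217   43   42 1252] [317.95846645 237.01597444] nan
(array([511.5, -19.2]), array([31.3, 30.1]), 6.6)
```

View pics/w4.png

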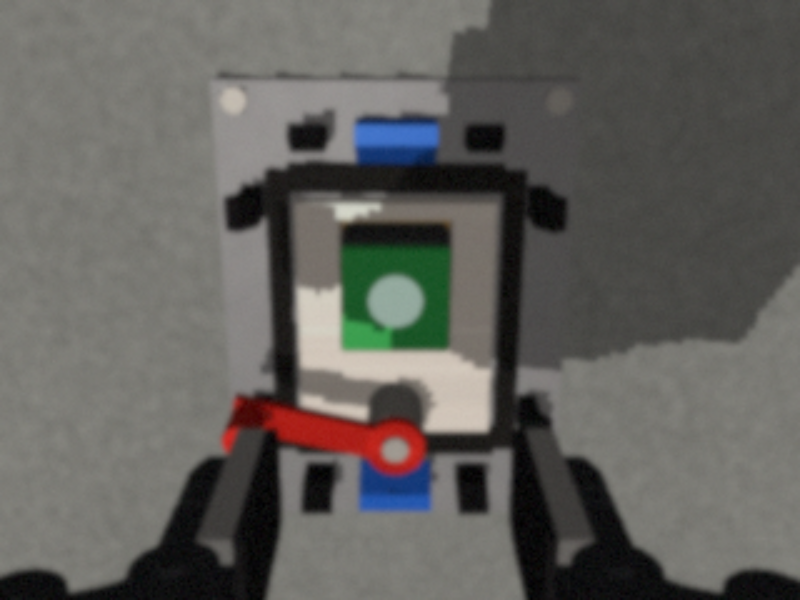

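Run:
```python
from h import *
p=pickle.load(open("w4.pkl","rb"))
q=lambda x,y,z:ray(p,160+(x+.5)/2.5-.5,120+(y+.5)/2.5-.5,z)*1000
h=q(396,450,.0475);print("hinge",h)
a=q(280,424,.046);print(a);v=a-h;print("arm dir world",np.degrees(np.arctan2(v[1],v[0])))
p2=pickle.load(open("w2.pkl","rb"));k=ray(p2,235+88/4,140+576/4,.062)*1000;print("knob w2",k,np.linalg.norm((k-h)[:2]),np.degrees(np.arctan2(*(k-h)[1::-1])))
A=q(210,80,.01);B=q(580,78,.01);M=(A+B)/2;d=np.array([np.cos(np.radians(6.6)),np.sin(np.radians(6.6)),0]);print(np.linalg.norm(A-B),M+75*d)
hc=np.array([512,-19,0])+46*d;print("hinge exp",hc)
for ang in [1.33]:
    print(hc+R.from_euler("z",6.6,degrees=True).apply([-45*np.cos(ang),-45*np.sin(ang),0]))
```

```text
hinge [557.36380421 -13.7632971   47.5       ]
[553.53365602 -48.90722643  46.        ]
arm dir world -96.2198113533573
knob w2 [551.83646733 -58.13233789  62.        ] 44.71200324237637 -97.10111991335316
111.17758361337438 [527.95119559 -17.5511107   10.        ]
hinge exp [557.69514722 -13.71289108   0.        ]
[552.05779069 -58.35838594   0.        ]
```

```bash
cat >> h.py <<'E'
PSI=6.6;HINGE=np.array([557.6,-13.8])
def push(a,off):
    a=np.radians(a);k=45*np.array([-np.cos(a),-np.sin(a)])+off*np.array([np.sin(a),-np.cos(a)])
    c,s=np.cos(np.radians(PSI)),np.sin(np.radians(PSI))
    return HINGE+np.array([c*k[0]-s*k[1],s*k[0]+c*k[1]]), PSI+np.degrees(a)
E
python3 - <<'E'
from h import *
from workcell import get_obs
o=get_obs();xy,y=push(76.4,21);print(xy,y)
print(goal(o,[*xy/1000,.10],y),goal(o,[*xy/1000,.051],y))
E
```

```text
[572.95934873 -61.02383304] 83.0
(array([ 32.3, -48.6,  53.8]), array([0.2373, 0.0013, 0.    ])) (array([ 81.3, -48.6,  53.8]), array([0.2373, 0.0013, 0.    ]))
```

Call:
{"method": "apply_moves", "body": {"rows": [[[15,-48.6,53.8,0.237,0,0,0],[32,-48.6,53.8,0.237,0,0,0],[32,-48.6,53.8,0.237,0,0,0],[32,-48.6,53.8,0.237,0,0,0],[32,-48.6,53.8,0.237,0,0,0],[50,-48.6,53.8,0.237,0,0,0],[70,-48.6,53.8,0.237,0,0,0],[80,-48.6,53.8,0.237,0,0,0],[80,-48.6,53.8,0.237,0,0,0],[80,-48.6,53.8,0.237,0,0,0]]]}}

```text
time: 9.25
ee_pos: [0.5732, -0.0608, 0.0534]
tcp_rot: [4.2, 89.9, -2.8]
wrist_force: [0.8, -0.6, 1.2]
opening: 0.0
```

Run:
```python
from h import *
from workcell import get_obs,cams
p=cams.camera("wrist");cv2.imwrite("pics/w5.png",cv2.resize(p["pixels"][120:480,80:560,::-1],(800,600)))
o=get_obs();show(o)
for a,off in [(76.4,17),(74,16)]+[(x,16) for x in range(68,-5,-6)]+[(-4,16)]:
    xy,y=push(a,off);g=goal(o,[*xy/1000,.051],y);print(a,np.round(g[0],1).tolist(),round(g[1][0],3))
```

```text
t 9.3 tcp [ 0.5734 -0.0609  0.0536] tooly yaw 83.05 tilt [ 0.003 -0.    -1.   ] F [ 1.   0.4 -0.4] open 0.4 q [-6.1  8.7 -5.5 75.6  0.   0.9]
76.4 [2.6, -0.2, -4.4] 0.001
74 [2.6, -0.8, -7.3] 0.043
68 [2.6, -2.1, -12.2] 0.148
62 [2.6, -2.8, -17.1] 0.252
56 [2.6, -3.0, -22.1] 0.357
50 [2.6, -2.6, -27.1] 0.462
44 [2.5, -1.8, -32.0] 0.566
38 [2.5, -0.4, -36.9] 0.671
32 [2.5, 1.5, -41.5] 0.776
26 [2.5, 3.8, -45.9] 0.88
20 [2.5, 6.6, -50.1] 0.985
14 [2.5, 9.8, -53.9] 1.09
8 [2.5, 13.4, -57.4] 1.195
2 [2.5, 17.3, -60.5] 1.299
-4 [2.5, 21.5, -63.1] 1.404
-4 [2.5, 21.5, -63.1] 1.404
```

View pics/w5.png

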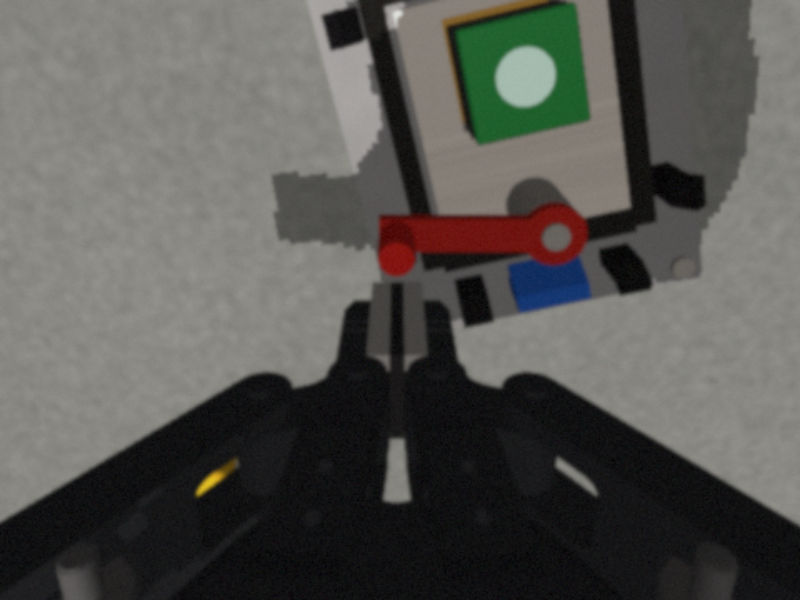

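Call:
{"method": "apply_moves", "body": {"rows": [[[2.5,0,-4.5,0,0,0,0],[2.5,-1,-7.5,0.04,0,0,0],[2.5,-2,-12,0.15,0,0,0],[2.5,-3,-17,0.25,0,0,0],[2.5,-3,-22,0.36,0,0,0],[2.5,-2.5,-27,0.46,0,0,0],[2.5,-2,-32,0.57,0,0,0],[2.5,-0.5,-37,0.67,0,0,0],[2.5,1.5,-41.5,0.78,0,0,0],[2.5,4,-46,0.88,0,0,0],[2.5,6.5,-50,0.98,0,0,0],[2.5,10,-54,1.09,0,0,0],[2.5,13.5,-57.5,1.2,0,0,0],[2.5,17.5,-60.5,1.3,0,0,0],[2.5,21,-62.5,1.4,0,0,0],[2.5,21,-62.5,1.4,0,0,0]]]}}

```text
time: 10.9
ee_pos: [0.5142, -0.0343, 0.052]
tcp_rot: [39.7, 89.6, -47.7]
wrist_force: [0.9, -12.3, -0.2]
opening: 0.0001
```

Run:
```python
from h import *
from workcell import get_obs,cams
p=cams.camera("wrist");pickle.dump(p,open("w6.pkl","wb"));cv2.imwrite("pics/w6.png",cv2.resize(p["pixels"][120:480,80:560,::-1],(800,600)))
o=get_obs();show(o);print(push(0,16))
```

```text
t 10.95 tcp [ 0.5143 -0.0343  0.0519] tooly yaw 2.72 tilt [ 0.005 -0.005 -1.   ] F [  0.8 -10.6   0.2] open 0.2 q [ -3.7   0.4 -14.6  74.8  -0.3  83.6]
(array([514.73721996, -34.86613602]), np.float64(6.6))
```

View pics/w6.png

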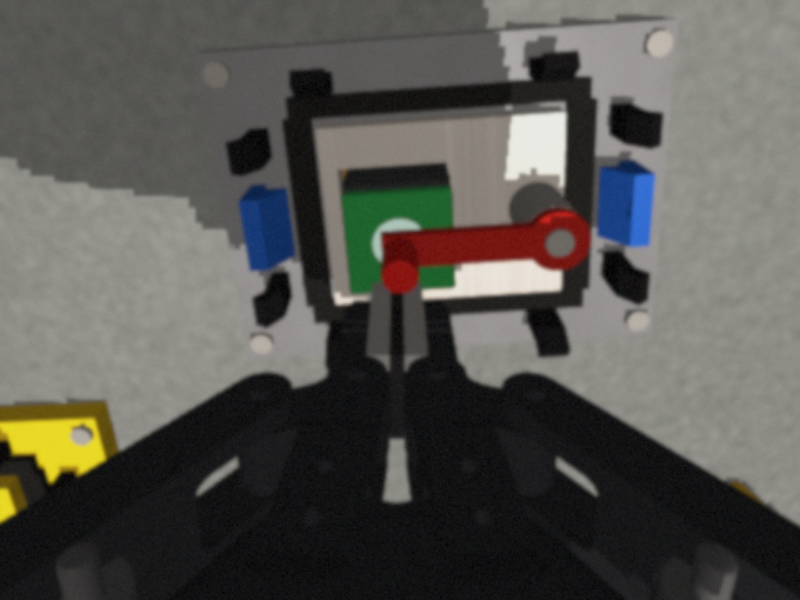

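Call:
{"method": "apply_moves", "body": {"rows": [[[0,0,4,0,0,0,0],[0,0,15,0,0,0,0],[-20,0,20,0,0,0,0.5],[-70,0,20,0,0,0,0.95],[-120,0,20,0,0,0,0.95],[-140,0,20,0,0,0,0.95],[-140,0,20,0,0,0,0.95],[-140,0,20,0,0,0,0.95]]]}}

```text
time: 11.75
ee_pos: [0.5147, -0.054, 0.1919]
tcp_rot: [45.4, 89.6, -41.9]
wrist_force: [0.2, 0.4, -0.4]
opening: 0.081
```

Run:
```python
from h import *
from workcell import get_obs,cams
p=cams.camera("wrist");pickle.dump(p,open("w7.pkl","wb"));cv2.imwrite("pics/w7.png",p["pixels"][:,:,::-1])
o=get_obs();show(o);print(goal(o,[.514,-.335,.19],78-90))
```

```text
t 11.8 tcp [ 0.5142 -0.0539  0.191 ] tooly yaw 2.71 tilt [ 0.003 -0.004 -1.   ] F [ 0.1  0.  -1. ] open 81.1 q [-5.9 -0.4  0.  90.2 -0.2 81.4]
(array([  2.2, -13.5, 280.8]), array([ 0.2567,  0.0042, -0.0038]))
```

View pics/w7.png

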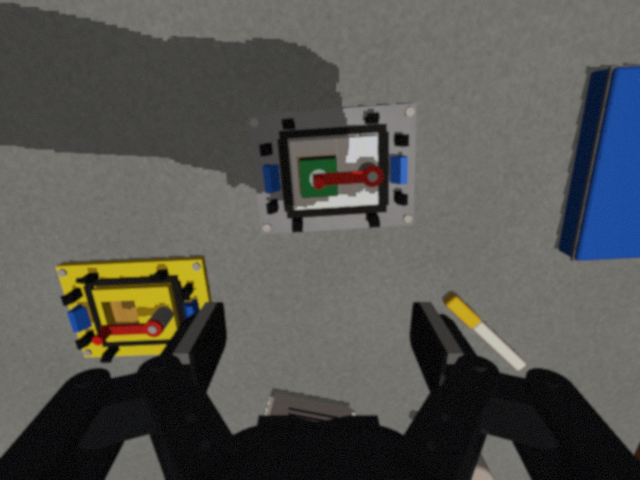

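Call:
{"method": "apply_moves", "body": {"rows": [[[20,-13.5,281,-0.1,0,0,0.5],[20,-14,281,-0.3,0,0,0.5],[20,-14,281,-0.5,0,0,0.5],[20,-14,281,-0.65,0,0,0.5],[20,-14,281,-0.8,0,0,0.5],[20,-14,281,-0.95,0,0,0.5],[20,-14,281,-1.1,0,0,0.5],[20,-14,281,-1.25,0.004,-0.004,0.5],[20,-14,281,-1.314,0.004,-0.004,0.5],[20,-14,281,-1.314,0.004,-0.004,0.5],[20,-14,281,-1.314,0.004,-0.004,0.5],[20,-14,281,-1.314,0.004,-0.004,0.5]]]}}

```text
time: 13.0
ee_pos: [0.5132, -0.3351, 0.1709]
tcp_rot: [-127.1, 89.7, -139.2]
wrist_force: [-0.1, -0.1, 0.5]
opening: 0.0427
```

Run:
```python
from h import *
from workcell import get_obs,cams
p=cams.camera("wrist");pickle.dump(p,open("w8.pkl","wb"));cv2.imwrite("pics/w8.png",p["pixels"][:,:,::-1])
o=get_obs();show(o)
w=pts(p);H=hsv(p)
m=((H[...,0]>100)&(H[...,0]<130)&(H[...,1]>120)&(w[...,2]>.074)&(w[...,2]<.086)).astype(np.uint8)
n,l,s,c=cv2.connectedComponentsWithStats(m);k=1+np.argmax(s[1:,4]);print(s[k],c[k],np.median(w[l==k],0),rect(w[l==k]))
```

```text
t 13.05 tcp [ 0.5132 -0.3351  0.1712] tooly yaw 77.9 tilt [-0.003 -0.003 -1.   ] F [ 0.4 -1.   0.6] open 42.5 q [-33.   13.   12.4  89.5  -0.2 -20.9]
[ 309  201   19   79 1350] [317.94666667 239.59777778] [ 0.51003646 -0.33514634  0.07978344] (array([ 512.2, -335.3]), array([12.6, 58.8]), 78.6)
```

View pics/w8.png

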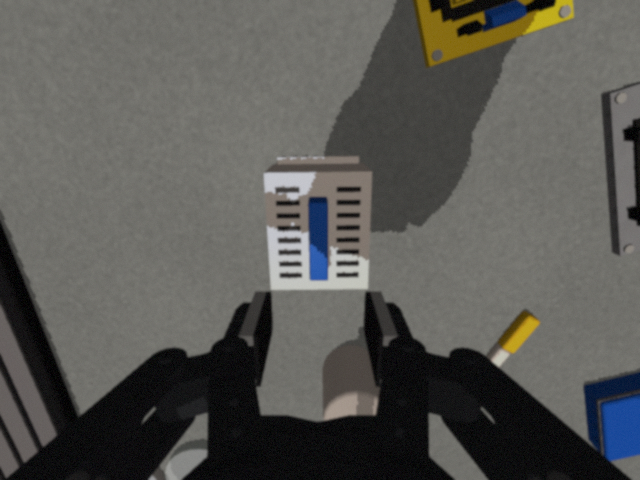

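Run:
```python
from h import *
from workcell import get_obs
print(goal(get_obs(),[.5125,-.3353,.061],78.4))
```

```text
(array([ 1.102e+02,  1.000e-01, -4.000e-01]), array([-0.0087, -0.0023,  0.0038]))
```

Call:
{"method": "apply_moves", "body": {"rows": [[[40,0,-0.4,-0.009,-0.002,0.004,0.5],[80,0,-0.4,-0.009,-0.002,0.004,0.5],[100,0,-0.4,-0.009,-0.002,0.004,0.5],[108,0,-0.4,-0.009,-0.002,0.004,0.5],[110,0,-0.4,-0.009,-0.002,0.004,0.5],[110,0,-0.4,-0.009,-0.002,0.004,0.5],[110,0,-0.4,-0.009,-0.002,0.004,0],[110,0,-0.4,-0.009,-0.002,0.004,0],[110,0,-0.4,-0.009,-0.002,0.004,0],[110,0,-0.4,-0.009,-0.002,0.004,0],[110,0,-0.4,-0.009,-0.002,0.004,0],[110,0,-0.4,-0.009,-0.002,0.004,0]]], "newtons": 80}}

```text
time: 14.25
ee_pos: [0.5133, -0.3355, 0.0627]
tcp_rot: [-4.0, 89.9, -15.6]
wrist_force: [0.9, 3.1, 5.4]
opening: 0.0121
```

Run:
```python
from h import *
from workcell import get_obs
show(get_obs())
```

```text
t 14.25 tcp [ 0.5133 -0.3355  0.0627] tooly yaw 78.43 tilt [ 0.002 -0.    -1.   ] F [0.9 3.1 5.4] open 12.1 q [-33.2  13.5   1.1  77.5   0.  -21.6]
```

Call:
{"method": "apply_moves", "body": {"rows": [[[-15,0,0,0,0,0,0],[-50,0,0,0,0,0,0],[-90,0,0,0,0,0,0],[-120,0,0,0,0,0,0],[-120,0,0,0,0,0,0],[-120,0,0,0,0,0,0]]]}}

```text
time: 14.85
ee_pos: [0.5133, -0.3357, 0.1836]
tcp_rot: [-13.6, 89.8, -25.2]
wrist_force: [-1.2, -0.2, -3.0]
opening: 0.0121
```

Run:
```python
from h import *
from workcell import get_obs
o=get_obs();show(o);print(goal(o,[.529,-.0175,.18],96.6))
```

```text
t 14.85 tcp [ 0.5133 -0.3357  0.1836] tooly yaw 78.43 tilt [ 0.003 -0.001 -1.   ] F [-1.2 -0.2 -3. ] open 12.1 q [-33.2  12.9  13.7  90.6   0.  -21.6]
(array([  3.2, 314.9, -48.4]), array([-0.3172,  0.003 ,  0.0013]))
```

Call:
{"method": "apply_moves", "body": {"rows": [[[0,30,-5,-0.03,0,0,0],[2,70,-11,-0.08,0.003,0.001,0],[3,110,-17,-0.12,0.003,0.001,0],[3,150,-23,-0.16,0.003,0.001,0],[3,190,-29,-0.2,0.003,0.001,0],[3,230,-36,-0.24,0.003,0.001,0],[3,270,-42,-0.28,0.003,0.001,0],[3,300,-46,-0.31,0.003,0.001,0],[3,315,-48.4,-0.317,0.003,0.001,0],[3,315,-48.4,-0.317,0.003,0.001,0],[3,315,-48.4,-0.317,0.003,0.001,0]]]}}

```text
time: 15.95
ee_pos: [0.5288, -0.0178, 0.1794]
tcp_rot: [-162.1, 89.9, -155.6]
wrist_force: [0.7, -0.7, -1.9]
opening: 0.0122
```

Run:
```python
from h import *
from workcell import get_obs,cams
p=cams.camera("wrist");pickle.dump(p,open("w9.pkl","wb"));cv2.imwrite("pics/w9.png",p["pixels"][:,:,::-1])
o=get_obs();show(o)
w=pts(p);H=hsv(p);zt=o["ee_pos"][2]+.080-.0627
m=((H[...,0]>100)&(H[...,0]<130)&(H[...,1]>120)).astype(np.uint8)
n,l,s,c=cv2.connectedComponentsWithStats(m)
for k in range(1,n):
    if s[k,4]>150: print(s[k],c[k],np.nanmedian(w[l==k],0))
```

```text
t 16.0 tcp [ 0.5288 -0.0183  0.1796] tooly yaw 96.53 tilt [-0.001 -0.001 -1.   ] F [ 0.  -0.2 -2.3] open 12.1 q [-2.   1.4  0.6 89.3 -0.  -8.5]
[123   7  40  22 701] [142.42082739  17.56205421] [ 0.38836412 -0.16699996  0.02525018]
[585 109  42  17 590] [604.60847458 117.65423729] [0.41632165 0.20495234 0.02467969]
[305 145  29  17 446] [318.70852018 152.42152466] [ 0.4703378  -0.02391029  0.02567409]
[ 301  247   35  138 4366] [317.70201557 315.19949611] [ 0.52142414 -0.01876001  0.19644033]
[293 403  51  16 614] [317.64332248 409.47394137] [0.75562067 0.00639575 0.01226122]
```

View pics/w9.png

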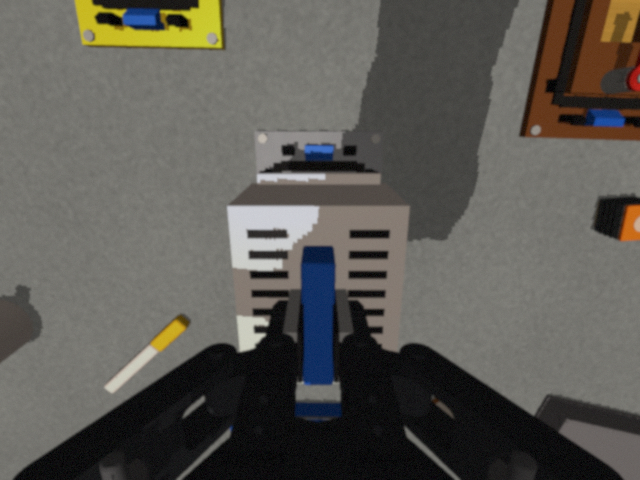

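Run:
```python
from h import *
p=pickle.load(open("w9.pkl","rb"))
cv2.imwrite("pics/w9c.png",cv2.resize(p["pixels"][120:420,220:420,::-1],(400,600),interpolation=cv2.INTER_CUBIC))
zt=.1749
A=ray(p,229.5,206,zt)*1000;B=ray(p,409,206,zt)*1000;print(A,B,np.linalg.norm(A-B),np.degrees(np.arctan2(*(B-A)[1::-1]))-90)
d=np.array([np.cos(np.radians(6.6)),np.sin(np.radians(6.6)),0])
print("cover mid from edge",(A+B)/2+48*d)
for z,v in [(.1969,262),(.1969,383)]:
    a=ray(p,300,v,z)*1000;b=ray(p,335,v,z)*1000;print((a+b)/2)
# base plate -x edge
A=ray(p,255,131,.01)*1000;B=ray(p,381,131,.01)*1000;print("plate",A,B,np.linalg.norm(A-B),(A+B)/2+75*d)
```

```text
[485.44629468 -61.87635877 174.9       ] [476.40619463  16.07766217 174.9       ] 78.47644735030505 6.614876664040736
cover mid from edge [528.6081374  -17.38236508 174.9       ]
[498.17310247 -21.67161269 196.9       ]
[556.18747546 -14.9507112  196.9       ]
plate [460.13531431 -80.61600081  10.        ] [447.55131731  27.80232337  10.        ] 109.1461863650756 [528.34627323 -17.78655243  10.        ]
```

View pics/w9c.png

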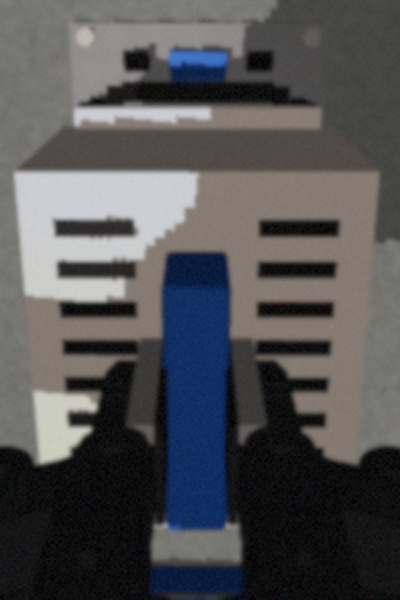

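Call:
{"method": "apply_moves", "body": {"rows": [[[20,0,0,0,0,0,0],[45,0,0,0,0,0,0],[65,0,0,0,0,0,0],[78,0,0,0,0,0,0],[80,0,0,0,0,0,0],[80,0,0,0,0,0,0]]]}}

```text
time: 16.6
ee_pos: [0.5288, -0.0189, 0.0998]
tcp_rot: [-153.5, 89.9, -147.0]
wrist_force: [-0.5, 0.5, -1.0]
opening: 0.0119
```

Run:
```python
from h import *
from workcell import get_obs,cams
p=cams.camera("wrist");pickle.dump(p,open("w10.pkl","wb"));cv2.imwrite("pics/w10.png",p["pixels"][:,:,::-1])
o=get_obs();show(o);print(goal(o,[.5285,-.0178,.09],96.6))
```

```text
t 16.65 tcp [ 0.5291 -0.0187  0.1004] tooly yaw 96.49 tilt [-0.    -0.001 -1.   ] F [-1.2  0.3 -1.7] open 12.0 q [-2.   1.6 -7.9 80.5 -0.  -8.5]
(array([10.4,  1. , -0.5]), array([-0.0019, -0.0002,  0.0006]))
```

View pics/w10.png

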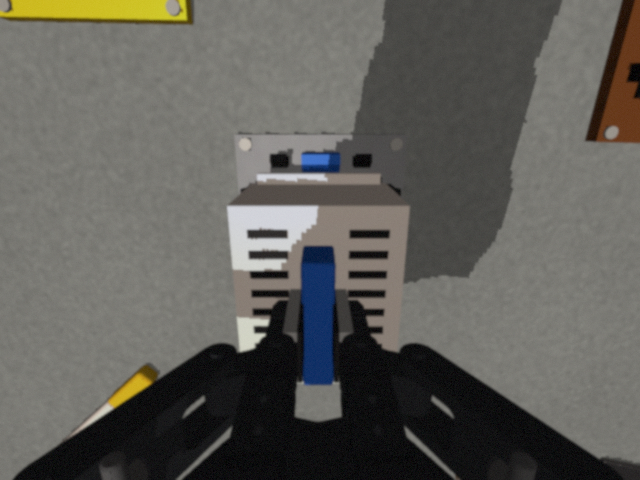

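Run:
```python
from h import *
p=pickle.load(open("w10.pkl","rb"));print(p["cx"])
cv2.imwrite("pics/w10c.png",cv2.resize(p["pixels"][120:220,220:420,::-1],(800,400),interpolation=cv2.INTER_CUBIC))
d=np.array([np.cos(np.radians(6.6)),np.sin(np.radians(6.6)),0])
A=ray(p,236,135,.01)*1000;B=ray(p,407,135,.01)*1000;print("plate",np.linalg.norm(A-B),(A+B)/2+75*d)
zt=.1004-.0047;A=ray(p,229.5,206,zt)*1000;B=ray(p,409,206,zt)*1000;print("cover",np.linalg.norm(A-B),(A+B)/2+48*d)
```

```text
317.7483589069129
plate 110.72435343056046 [528.65952716 -16.47409721  10.        ]
cover 78.2795613675526 [528.54006146 -18.34791887  95.7       ]
```

View pics/w10c.png

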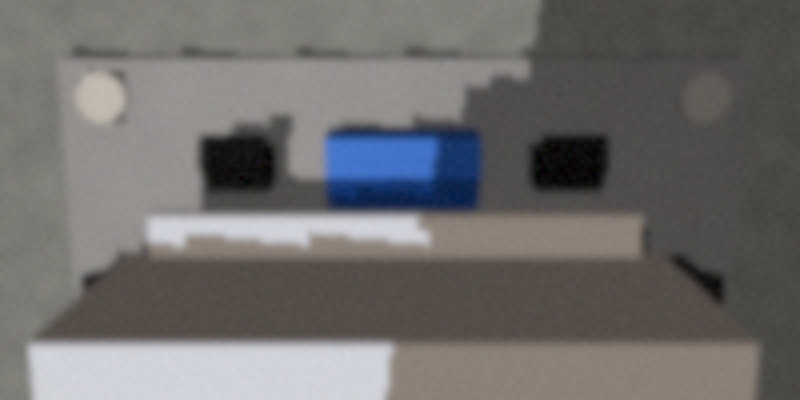

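Call:
{"method": "apply_moves", "body": {"rows": [[[0,1.2,0,-0.002,0,0,0],[4,1.3,0,-0.002,0,0,0],[8,1.3,0,-0.002,0,0,0],[12,1.3,0,-0.002,0,0,0],[15,1.3,0,-0.002,0,0,0],[18,1.3,0,-0.002,0,0,0],[18,1.3,0,-0.002,0,0,0]]]}}

```text
time: 17.35
ee_pos: [0.529, -0.0174, 0.0825]
tcp_rot: [-83.2, 90.0, -76.6]
wrist_force: [-1.0, -0.1, -0.1]
opening: 0.0119
```

Run:
```python
from h import *
from workcell import get_obs,cams
show(get_obs())
```

```text
t 17.35 tcp [ 0.529  -0.0174  0.0825] tooly yaw 96.6 tilt [ 0.    -0.001 -1.   ] F [-1.  -0.1 -0.1] open 11.9 q [-1.9  1.9 -9.6 78.5 -0.  -8.5]
```

Call:
{"method": "apply_moves", "body": {"rows": [[[2,0,0,0,0,0,0],[4,0,0,0,0,0,0],[6,0,0,0,0,0,0],[7.5,0,0,0,0,0,0],[8.5,0,0,0,0,0,0],[8.5,0,0,0,0,0,0]]], "newtons": 120}}

```text
time: 17.95
ee_pos: [0.5293, -0.0174, 0.0742]
tcp_rot: [-42.0, 89.9, -35.3]
wrist_force: [-1.3, 1.2, 4.9]
opening: 0.0112
```

Run:
```python
from h import *
from workcell import get_obs,cams
show(get_obs())
```

```text
t 17.95 tcp [ 0.5293 -0.0174  0.0742] tooly yaw 96.61 tilt [ 0.001 -0.001 -1.   ] F [-1.3  1.2  4.9] open 11.2 q [ -1.9   2.  -10.4  77.5  -0.   -8.5]
```

Call:
{"method": "apply_moves", "body": {"rows": [[[1,0,0,0,0,0,0],[2,0,0,0,0,0,0],[2.5,0,0,0,0,0,0],[2.5,0,0,0,0,0,0],[2.5,0,0,0,0,0,0]]]}}

```text
time: 18.45
ee_pos: [0.5294, -0.0173, 0.0728]
tcp_rot: [-24.9, 89.9, -18.3]
wrist_force: [-5.0, 0.2, 12.9]
opening: 0.011
```

Run:
```python
from h import *
from workcell import get_obs,cams
p=cams.camera("wrist");pickle.dump(p,open("w11.pkl","wb"));q=cams.camera("scene")
cv2.imwrite("pics/w11.png",np.hstack([cv2.resize(p["pixels"][130:230,240:400,::-1],(480,300),interpolation=cv2.INTER_CUBIC),cv2.resize(q["pixels"][200:300,200:300,::-1],(300,300),interpolation=cv2.INTER_CUBIC)]))
show(get_obs())
```

```text
t 18.55 tcp [ 0.5294 -0.0174  0.0728] tooly yaw 96.61 tilt [ 0.002 -0.001 -1.   ] F [-4.6  1.4 11.6] open 11.1 q [ -1.9   2.  -10.6  77.3  -0.   -8.5]
```

View pics/w11.png

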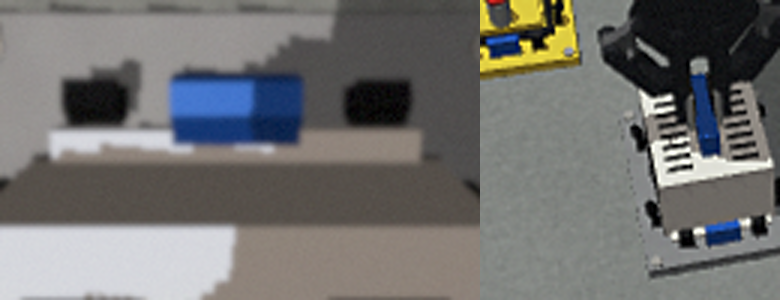

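Call:
{"method": "apply_moves", "body": {"rows": [[[1,0,0.3,0,0,0,0],[1.5,0,0.3,0,0,0,0],[1.5,0,0.3,0,0,0,0],[1.5,0,0.3,0,0,0,0],[1.5,0,0.3,0,0,0,0],[1.5,0,0.3,0,0,0,0]]]}}

```text
time: 19.15
ee_pos: [0.5295, -0.0173, 0.0728]
tcp_rot: [-23.4, 89.9, -16.8]
wrist_force: [-8.4, 0.5, 15.6]
opening: 0.0111
```

Run:
```python
from h import *
from workcell import get_obs,cams
p=cams.camera("wrist");pickle.dump(p,open("w12.pkl","wb"))
show(get_obs())
q=cams.camera("top");show(get_obs())
cv2.imwrite("pics/w12.png",np.hstack([cv2.resize(p["pixels"][130:230,240:400,::-1],(480,300),interpolation=cv2.INTER_CUBIC),cv2.resize(q["pixels"][210:290,303:383,::-1],(300,300),interpolation=cv2.INTER_CUBIC)]))
d=np.array([np.cos(np.radians(6.6)),np.sin(np.radians(6.6)),0])
zt=.068;A=ray(p,229.5,206,zt)*1000;B=ray(p,409,206,zt)*1000;print("cover",(A+B)/2+48*d)
```

```text
t 19.2 tcp [ 0.5295 -0.0173  0.0728] tooly yaw 96.61 tilt [ 0.002 -0.001 -1.   ] F [-8.   0.4 15.8] open 11.3 q [ -1.9   2.  -10.6  77.3  -0.   -8.5]
t 19.25 tcp [ 0.5295 -0.0173  0.0728] tooly yaw 96.61 tilt [ 0.002 -0.001 -1.   ] F [-9.1  1.2 16. ] open 11.5 q [ -1.9   2.  -10.6  77.3  -0.   -8.5]
cover [529.3901394  -16.87274446  68.        ]
```

View pics/w12.png

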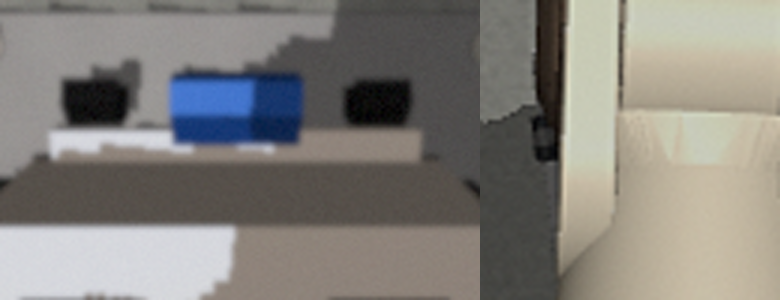

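Call:
{"method": "apply_moves", "body": {"rows": [[[1.2,0,-0.6,0,0,0,0],[1.5,0,-1,0,0,0,0],[1.5,0,-1,0,0,0,0],[1.5,0,-1,0,0,0,0],[1.5,0,-1,0,0,0,0],[1.5,0,-1,0,0,0,0]]]}}

```text
time: 19.85
ee_pos: [0.5293, -0.0174, 0.0728]
tcp_rot: [-14.4, 89.7, -7.8]
wrist_force: [-2.0, 0.2, 12.6]
opening: 0.0108
```

Run:
```python
from h import *
from workcell import get_obs,cams
q=cams.camera("scene");show(get_obs())
cv2.imwrite("pics/w13.png",cv2.resize(q["pixels"][215:305,230:350,::-1],(800,600),interpolation=cv2.INTER_CUBIC))
```

```text
t 19.9 tcp [ 0.5293 -0.0174  0.0728] tooly yaw 96.61 tilt [ 0.005 -0.001 -1.   ] F [-2.   0.9 12.4] open 10.7 q [ -1.9   1.8 -10.8  77.1  -0.   -8.5]
```

View pics/w13.png

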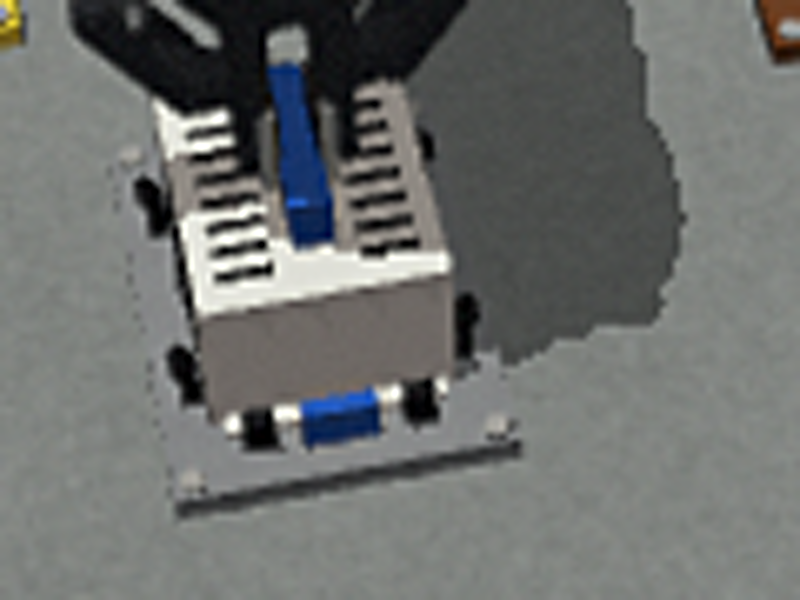

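Run:
```python
from h import *
from workcell import get_obs,bot
show(get_obs());print(bot.job_done());show(get_obs())
```

```text
t 19.9 tcp [ 0.5293 -0.0174  0.0728] tooly yaw 96.61 tilt [ 0.005 -0.001 -1.   ] F [-2.   0.9 12.4] open 10.7 q [ -1.9   1.8 -10.8  77.1  -0.   -8.5]
the job is handed in; nothing more can be done
None
the job is handed in; nothing more can be done
```

I seated the green-topped lamp in the grey housing's socket and swung the red lever shut. I then set the white cover over them, pressed it on, and handed the job in at 19.9 s with the gripper still pushing down.

- **Lamp:** it stopped at the height expected for fully seated. The wrist picture put it within about 1 mm of the socket centre.
- **Lever:** it pushed back with about 12 N at its stop. After I backed off, the picture showed it lying along the housing's -x.
- **Cover:** the wrist picture placed it within about 1–2 mm of its place. The pictures show both blue clips over the feet.
- **Final push:** the gripper tip held at 72.8 mm, which puts the cover's lower edge at about 10 mm, the base plate stop. The push was about 12 N, with the fingers still gripping the rib. Pressing up to 16 N did not move it further. I then eased a sideways load from about 9 N to 2 N.

**Not checked:** the lever, lamp and seal can't be seen under the cover, so the seal travel is inferred from height and force, and I had no direct clip readings. I never touched the other things on the bench, but I did not measure them again at the end. The top camera's last view of the housing was blocked by the arm.

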